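# Feed one blank and slide it into the guide rails

## Task

Press the black-capped plunger of the blank feeder fully down once and let it come back up, so that just one round blank comes out at the front. Then, with the fingertips, push that blank sideways along the base plate until it lies wholly between the two short guide rails, which stand to the left or the right of the outlet. Do not pick anything up, and leave the other blanks in the feeder and the parts standing on the plate where they are.

Things in the scene. Friction and masses are not known exactly. Their poses are not given: they have to be found in the camera images.
- feeder: Blank feeder on a dark base plate 230 x 320 x 10 mm, fixed but placed and turned anew each time. Origin on the bench under the magazine's axis; +z up, -x the outlet side (towards the robot), y sideways. Plate: x -120 to 110, y -160 to 160 mm, top at z = 10 mm. Magazine 55 x 55 mm, top z = 62 mm, outlet 18 mm high. Grey drive housing behind it: x 27 to 104 mm, 55 mm wide, top z = 70 mm.
- plunger (a joint): Travel of the feeder's plunger in m: 0 up, 0.024 fully down (end stop). A spring drives it back up when released. It takes about 6 N to start, 10 to 14 N at the bottom, and more if pressed fast (60 N per m/s).
- plunger_top (a point): Centre of the flat top of the plunger's round black cap (34 mm diameter, 12.5 mm thick), 112.5 mm above the bench when up, 65 mm behind the magazine axis (feeder x = +65 mm). It moves straight down when pressed.
- blank_1_center (a point): Centre (half-way up) of the lowest blank in the magazine, the one to feed: plain round aluminium disc, 40 mm diameter, 14 mm thick, about 50 g, lying flat. It slides on the plate with its centre 7 mm above the plate's top (z = 17 mm).
- blank_2_center (a point): Centre of the second, equal blank, on top of the first in the magazine; it must stay in the magazine.
- blank_3_center (a point): Centre of the third, equal blank, on top; it must stay in the magazine.
- feeder_axis (a point): Point on the magazine's axis at the plate's top; axes as feeder. A press slides the lowest blank out along -x by a blade, to about 50 to 65 mm in front of this point, flat on the plate. As the plunger rises the blade goes back and the next blank drops; a second press would feed that one.
- nest_mid (a point): Middle of the guide rails, on the plate's top. Two steel rails 60 mm long, 14 mm high, along this frame's y; the lane between is 50 mm wide (x -25 to 25 mm), open at both ends, with flared tips 12 mm long. Fixed; about 60 mm in front of the magazine axis and 104 to 116 mm to the left (feeder +y) or right of it; rails within 0.07 rad of the feeder's y: the blank enters by the near end.
- tee_nut: Bystander: small loose steel T-slot nut, 37 x 37 x 18 mm, standing on the plate on the other side of the outlet from the rails. Origin at the centre of its underside.
- stepped_block: Bystander: loose dark block with steps, 48 x 66 x 40 mm, on the plate beside the drive housing. Origin at the centre of its underside.
- shell_mill: Bystander: loose brown toothed shell mill, 39 mm diameter, 46 mm high, upright on the plate beside the drive housing. Origin at the centre of its underside.
- blank_1: The lowest blank itself (see blank_1_center); origin at the centre of its underside.
Not all that is in view belongs to the job. Leave any blue or red look-alike of the part that bears blank_3_center alone.

How it is judged:
By the outcome, as a careful person would: the job done as asked, in the order asked, and still so for the second after the job is handed in, with the robot touching nothing.
It also fails if it takes over 48 s, if anything falls off the work surface, if the arm or the gripper's body presses on something with over 40 N, if the wrist force passes 120 N, or if a joint passes its speed limit or range.

## Robot

A 6-joint arm with a two-finger parallel gripper is mounted at the origin on a cart in front of the work surface, level with it; the furniture and walls round the work are solid. World frame = base frame: x ahead of the robot, y to its left, z up, the work surface at z = 0. Lengths are in mm, angles in rad, forces in N, time in s.
With the tool pointing down it reaches from about 400 to 925 mm from the base axis. Payload 12.5 kg.
Tool frame: the origin (TCP) lies midway between the tips of the shut fingers; the grasp point (between the pads) lies 19 mm behind it (manip.pinch_z is the distance from the TCP to the grasp point, in mm); z points along the fingers, y is the line along which they close (so a half turn about z gives the same grasp; the last joint's range is limited). The gripper opens to 95 mm and grips with 3 to 60 N. Pads are 20 mm wide; open, the fingers measure 119 mm over their backs; the gripper's body (75 mm by 180 mm) begins 59 mm behind the grasp point.
Start: joints at [-1.389, 0.491, 1.559, -0, 1.092, -0.106], TCP at [177.425, -599.306, 214.661] pointing down, gripper open.
Joint ranges: [-3.1, 3.1], [-0.84, 2.19], [0.05, 2.79], [-1.13, 4.28], [0.06, 2.93], [-2.69, 2.69]. Speed limits (rad/s): [2.22, 2.22, 2.79, 3.14, 3.14, 3.14].

## Interface

Orientations are given as a unit quaternion [w, x, y, z].
In Python, from cell import manip gives the robot as it stands.
- The arm moves only by the tool step_arm, never from a script. Its argument "series" is a list of rows, each an object with "xyz": the shift along the tool's x, y, z as a fraction of full scale, a list of three; "rotation": the turn, a rotation vector about the tool's x, y, z as a fraction of full scale, a list of three. A call has 1 to 8 rows; each row is the pose to reach, as a shift and turn from the pose commanded when the call began, along the tool's axes at that moment; what a row does not reach only later rows make up. Full scale, the value 1, is 120 mm for a shift and 90 degrees for a turn. A row lasts 1/10 s, in which the tool goes at most 50 mm and 8.59 degrees, less where a joint would pass 70% of its speed; a pose out of reach is approached as far as the arm can. A call with a number of a shift or a turn outside -1 to 1 is refused whole. A call with a gripper value outside its range is refused whole. "claw" is the opening, from 0 (shut) to 1 (fully open), set as the call begins (left out, the last holds). The fingers move at their own pace and stop on an object; "force" is the grip in N (left out, the last holds). Time passes only in rows, so rows that repeat a pose let the fingers close. It gives the time, the measured TCP pose, the force, the opening and the grip force at its end, in the units of the state.
- manip.observe(): the state, without advancing time (a new reading comes with each control period).
- manip.snapshot(name): name is "scene" or "top" or "wrist"; returns a dict with "image" (480x640x3 uint8, red, green, blue), "range_z" (480x640 float32, mm along the optical axis (not along the pixel's ray), 0 where there is no reading), "fx", "fy", "cx", "cy" (pixels), "R" (3x3) and "t" (3): a world point X has camera coordinates R X + t; the wrist camera has in their place "hand_eye" (4x4, takes a point from camera to tool coordinates, whose origin is the TCP and whose axes are the flange's). Camera axes: x right, y down, z forward; pixel columns grow to the right and rows downward; lengths in mm; the calibration is good to about 2 mm. A picture is of the moment at which its call begins: read the wrist's pose just before it.
- manip.close_job(): hands the job in; it is judged then, once.
The state is a dict: "time": time; "q": joint angles; "joint_vel": joint speeds; "joint_torque": joint torques, N m; "tcp_pos": TCP position; "tcp_rot": TCP orientation; "force": force on the tool from outside, world axes, zero at the start; "wrist_torque": the same for the moment, N m; "width": finger opening in mm; "gripper_force": force on a finger pad.
Only numpy, scipy, OpenCV 4.12 (cv2) and the standard library are available. Lean on these libraries where they do the work, as an engineer would, in place of code of your own. Each camera call takes 0.05 s, during which the arm holds its last target. There are 200 camera calls.

## Working session

There is one attempt and no reset: what is moved stays moved. The work goes in short steps, Python scripts to look and compute and a tool call to move; the robot and the scene stay as the last step left them, time stands still between calls to the robot, and variables do not carry over. Pictures are saved under pics/ and viewed, at most 10 in all, crops included, and the job is handed in when it is done.

Besides the shell and the picture viewer there is one more tool, called after "Emit:" as name(argument=value, ...), one argument or row to a line, values as JSON. step_arm: Moves the arm, as the interface text tells. Its arguments: {"type":"object","properties":{"series":{"type":"array"},"claw":{"type":"number"},"force":{"type":"number"}},"required":["series"]}

```bash
mkdir -p pics; ls; python3 - <<'E'
from cell import manip
import cv2,numpy as np
for n in("scene","top"):
    s=manip.snapshot(n); cv2.imwrite(f"pics/{n}0.png",s["image"][:,:,::-1]); np.savez(f"pics/{n}0.npz",**s)
    print(n,s["fx"],s["cx"],s["cy"],s["R"],s["t"])
print(manip.observe())
E
```

```text
pics
scene 529.2081655154923 314.6307357006331 240.88984190462105 [[-0.74434882 -0.66768399 -0.01195511]
 [-0.34989427  0.40519315 -0.84462566]
 [ 0.56878716 -0.62451309 -0.53522385]] [255.15591665 361.72523399 439.81768388]
top 593.0734310943737 321.7693273088192 234.9519162332275 [[ 1.38778265e-02 -9.99899873e-01  2.76591942e-03]
 [-9.83403047e-01 -1.41492183e-02 -1.80881860e-01]
 [ 1.80902884e-01 -2.09766504e-04 -9.83500942e-01]] [-277.05748265  536.89536599  900.76710556]
{'time': 0.1, 'q': array([-1.38862945e+00,  4.91490248e-01,  1.55937651e+00, -1.65217871e-05,
        1.09170175e+00, -1.05581883e-01]), 'joint_vel': array([-1.48662706e-03, -1.09108201e-03, -2.94343977e-03, -7.77187225e-05,
        1.62462341e-05, -5.74370930e-04]), 'joint_torque': array([ 1.92549385e-03, -6.13623977e+01, -2.58603537e+01,  6.93952991e-02,
        4.70707600e-02, -6.21752633e-05]), 'tcp_pos': array([ 177.36198669, -599.0871594 ,  214.12992688]), 'tcp_rot': array([-4.87290440e-04,  9.89667258e-01,  1.43382288e-01, -2.60030337e-05]), 'force': array([0.10565749, 0.20771313, 0.12599492]), 'wrist_torque': array([-0.00668731,  0.03901925, -0.01529168]), 'gripper_force': 0.0, 'width': 95.2931215393795}
```

View pics/scene0.png

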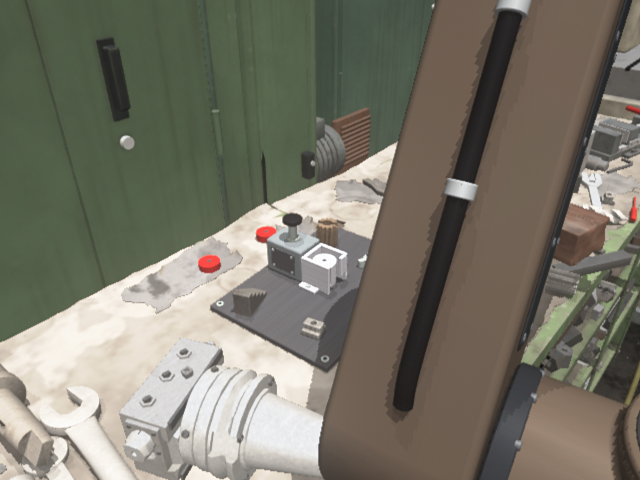

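View pics/top0.png

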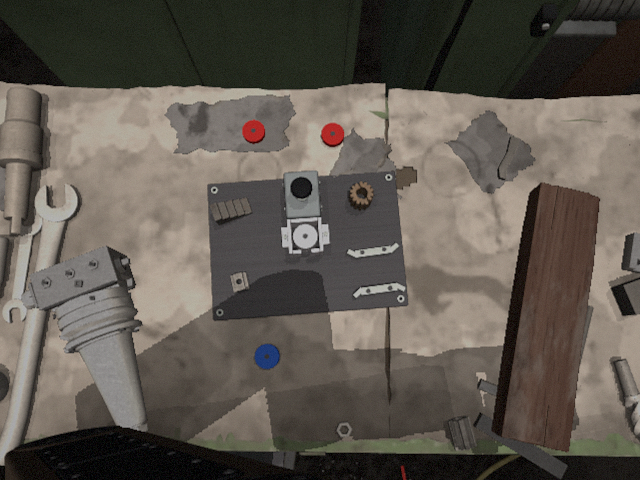

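The top view shows the black cap at (301,187), the magazine with blanks at (304,236) and the rails at about (374,251) and (379,290), which is feeder −y. The tee nut is at (239,281), the stepped block at (231,210) and the mill at (361,194). Look-alikes for the blank are the red discs (254,131) and (333,134) and the blue disc (267,356); the real blanks are the plain ones in the magazine. The only black round cap is at (301,187), also seen at (292,219) in the scene view.

```bash
cat > h.py <<'E'
import numpy as np,cv2
def ray(s,uv,z):
    uv=np.atleast_2d(np.asarray(uv,float)); R,t=s["R"],s["t"]
    d=np.c_[(uv[:,0]-s["cx"])/s["fx"],(uv[:,1]-s["cy"])/s["fy"],np.ones(len(uv))]@R
    c=-R.T@t
    return c+d*((z-c[2])/d[:,2])[:,None]
def cloud(s):
    v,u=np.mgrid[:480,:640]; Z=s["range_z"]
    P=np.stack([(u-s["cx"])/s["fx"]*Z,(v-s["cy"])/s["fy"]*Z,Z],-1)
    return (P-s["t"])@s["R"]
E
python3 - <<'E'
from h import *
s=dict(np.load("pics/top0.npz")); im=s["image"]; P=cloud(s)
scr=ray(s,[(213,189),(389,177),(401,298),(220,312)],10); print("screws",scr.round(1))
hsv=cv2.cvtColor(im,cv2.COLOR_RGB2HSV); g=im.max(2)
z=P[...,2]
def roi(m,a,b,c,d):
    o=np.zeros(m.shape,np.uint8); o[b:d,a:c]=m[b:d,a:c]; return o
def big(m):
    C,_=cv2.findContours(m,0,2); return max(C,key=cv2.contourArea)
# cap
c=big(roi(g<45,280,168,322,205)); (ct,r)=cv2.minEnclosingCircle(c); print("cap",ct,r,ray(s,ct,112.5).round(1), "depth z",np.median(z[183:191,297:305]))
# blank top in magazine
print("mag",ray(s,(304,236),52).round(1),"z",z[236,304],"z cap-plane plate",z[270,270])
# rails
for b in((340,235,412,268),(340,275,412,305)):
    m=roi(g>130,*b); c=big(m); rc=cv2.minAreaRect(c); print("rail",rc)
    q=c[:,0]; print(ray(s,rc[0],24).round(1), "z",np.median(z[m>0]))
c=big(roi((g<85),200,165,412,325)); 
cv2.imwrite("pics/crop1.png",cv2.resize(im[160:330,195:425,::-1],None,fx=3.4,fy=3.4,interpolation=cv2.INTER_CUBIC))
E
```

```text
screws [[ 624.4  -84.3   10. ]
 [ 649.8 -382.4   10. ]
 [ 444.9 -400.7   10. ]
 [ 417.9 -105.4   10. ]]
cap (301.1502380371094, 187.7645721435547) 10.825942039489746 [[ 601.4 -237.2  112.5]] depth z 113.1252209178027
mag [[ 538.2 -241.1   52. ]] z 53.964621150149384 z cap-plane plate 9.734068545093953
rail ((372.7508850097656, 250.4237823486328), (8.967514991760254, 51.47698974609375), 82.56858825683594)
[[ 520.9 -353.3   24. ]] z 19.713725062713266
rail ((378.273681640625, 288.9805603027344), (9.301656723022461, 51.47477722167969), 81.52884674072266)
[[ 457.8 -362.1   24. ]] z 22.966635592081452
```

View pics/crop1.png

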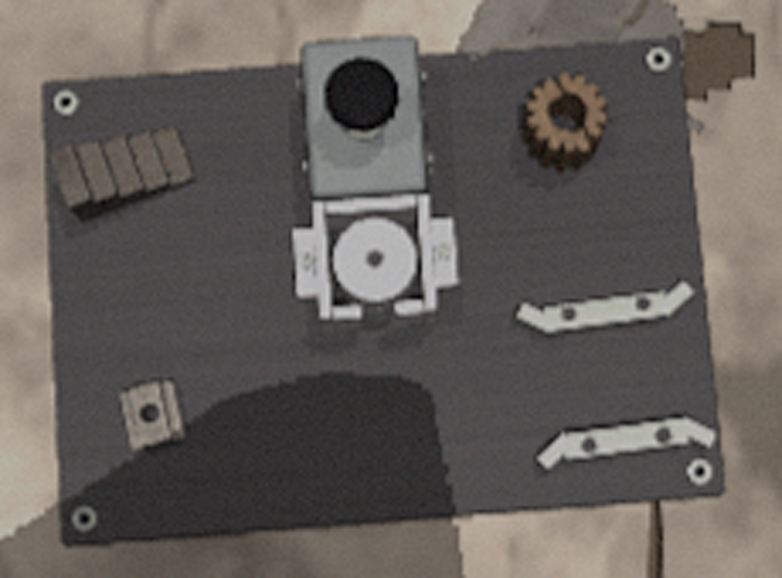

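The crop shows the cap at (362,94), steel rails at right and blanks in the magazine, so the choices are confirmed. Estimates: feeder origin ≈ (539,-242.5), yaw ≈ 0.09; cap ≈ (602,-237); nest ≈ (489,-358), yaw ≈ 0.145. These agree with the given sizes.

```bash
cat >> h.py <<'E'
def togo(o,tgt,yaw=None):
    """tool-axis shift (fraction) and turn about tool z (fraction) to the target TCP, tool x at world angle yaw"""
    from scipy.spatial.transform import Rotation as Ro
    w,x,y,z=o["tcp_rot"]; R=Ro.from_quat([x,y,z,w]).as_matrix()
    d=R.T@(np.array(tgt)-o["tcp_pos"])/120
    cur=np.arctan2(R[1,0],R[0,0]); 
    print("t",o["time"],"pos",o["tcp_pos"].round(1),"yaw",cur.round(3),"z",R[:,2].round(3),"F",o["force"].round(1),"w",round(o["width"],1))
    print("shift",d.round(4),"rot",None if yaw is None else round(-(yaw-cur)/(np.pi/2),4))
E
python3 - <<'E'
from h import *
from cell import manip
s=dict(np.load("pics/top0.npz")); P=cloud(s)
m=(P[...,2]>60)&(s["range_z"]>0)&(P[...,0]<700)&(P[...,0]>150)&(P[...,1]<-420); print("wood zmax",np.percentile(P[m][:,2],[50,99]) if m.any() else None, P[m].min(0),P[m].max(0))
togo(manip.observe(),(602,-236.7,150),1.716)
E
```

```text
wood zmax [75.60637345 85.48182039] [ 220.79567129 -711.96652809   60.03006112] [ 629.34029545 -533.2233835    88.01758013]
t 0.1 pos [ 177.4 -599.1  214.1] yaw 0.288 z [-0.     0.001 -1.   ] F [0.1 0.2 0.1] w 95.3
shift [ 4.2502 -1.8909  0.5366] rot -0.9092
```

Emit:
step_arm(
  series=[
    {"xyz": [0.3, -0.3, 0], "rotation": [0, 0, -0.09]},
    {"xyz": [0.7, -0.6, 0], "rotation": [0, 0, -0.18]},
    {"xyz": [1, -0.9, 0], "rotation": [0, 0, -0.27]},
    {"xyz": [1, -0.9, 0], "rotation": [0, 0, -0.36]},
    {"xyz": [1, -0.9, 0], "rotation": [0, 0, -0.45]},
    {"xyz": [1, -0.9, 0], "rotation": [0, 0, -0.45]},
  ],
  claw=0,
  force=20,
)

```text
time: 0.7
tcp_pos: [262.2, -461.3, 214.7]
tcp_rot: [0.0, 0.878, 0.478, -0.0]
force: [0.0, 0.1, 0.1]
width: 52.5
gripper_force: 0.0
```

```bash
python3 -c "
from h import *
from cell import manip
togo(manip.observe(),(602,-236.7,150),1.716)"
```

```text
t 0.7 pos [ 262.2 -461.3  214.7] yaw 0.998 z [-0. -0. -1.] F [0.  0.1 0.1] w 52.5
shift [3.1078 1.365  0.5388] rot -0.4572
```

Emit:
step_arm(
  series=[
    {"xyz": [0.35, 0.16, 0], "rotation": [0, 0, -0.09]},
    {"xyz": [0.7, 0.32, 0], "rotation": [0, 0, -0.18]},
    {"xyz": [1, 0.48, 0], "rotation": [0, 0, -0.27]},
    {"xyz": [1, 0.8, 0], "rotation": [0, 0, -0.36]},
    {"xyz": [1, 1, 0], "rotation": [0, 0, -0.457]},
    {"xyz": [1, 1, 0], "rotation": [0, 0, -0.457]},
  ],
)

```text
time: 1.3
tcp_pos: [429.6, -427.6, 213.8]
tcp_rot: [0.0, 0.655, 0.756, -0.0]
force: [-2.2, 0.4, 0.2]
width: 4.7
gripper_force: 0.0
```

```bash
python3 -c "
from h import *
from cell import manip
togo(manip.observe(),(602,-236.7,150),1.716)"
```

```text
t 1.3 pos [ 429.6 -427.6  213.8] yaw 1.713 z [ 0. -0. -1.] F [-2.2  0.4  0.2] w 4.7
shift [1.3714 1.6477 0.5313] rot -0.002
```

Emit:
step_arm(
  series=[
    {"xyz": [0.3, 0.3, 0], "rotation": [0, 0, 0]},
    {"xyz": [0.6, 0.6, 0], "rotation": [0, 0, 0]},
    {"xyz": [0.8, 0.9, 0], "rotation": [0, 0, 0]},
    {"xyz": [0.8, 0.9, 0], "rotation": [0, 0, 0]},
    {"xyz": [0.8, 0.9, 0], "rotation": [0, 0, 0]},
  ],
)

```text
time: 1.8
tcp_pos: [520.9, -315.6, 214.3]
tcp_rot: [-0.0, 0.656, 0.754, -0.0]
force: [-0.1, 0.1, 0.6]
width: 0.7
gripper_force: 0.0
```

```bash
python3 -c "
from h import *
from cell import manip
o=manip.observe(); togo(o,(602,-236.7,150),1.716)
s=manip.snapshot('wrist'); cv2.imwrite('pics/w1.png',s['image'][:,:,::-1]); s.update(tcp=o['tcp_pos'],rot=o['tcp_rot']); np.savez('pics/w1.npz',**s); print(s['hand_eye'],s['fx'])"
```

```text
t 1.8 pos [ 520.9 -315.6  214.3] yaw 1.709 z [-0.001  0.    -1.   ] F [-0.1  0.1  0.6] w 0.7
shift [0.5579 0.7609 0.5358] rot -0.0042
[[ 1.02237032e-04 -9.72377352e-01 -2.33414386e-01  6.58900341e+01]
 [ 9.99999548e-01  3.20115706e-04 -8.95558669e-04 -4.96693885e-01]
 [ 9.45540578e-04 -2.33414188e-01  9.72376945e-01 -1.70453529e+02]
 [ 0.00000000e+00  0.00000000e+00  0.00000000e+00  1.00000000e+00]] 399.1161066508082
```

View pics/w1.png

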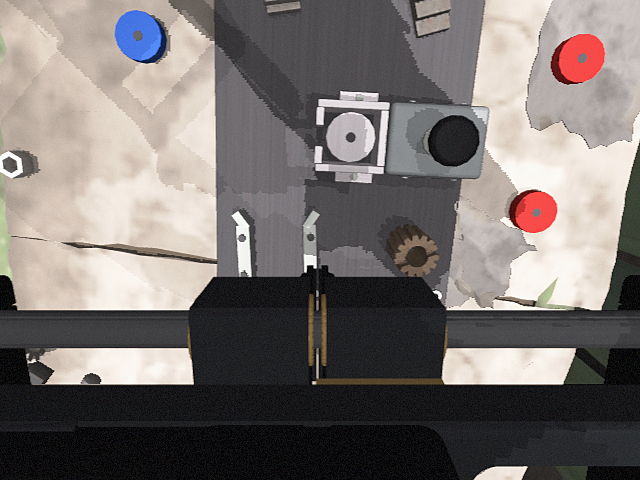

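The wrist view shows the cap at (453,140), the magazine at (351,137) and the rail near ends at (238,215) and (312,215). I'll cross-check the cap from this view.

```bash
cat >> h.py <<'E'
def wcam(s):
    from scipy.spatial.transform import Rotation as Ro
    s=dict(s); w,x,y,z=s["rot"]; T=np.eye(4); T[:3,:3]=Ro.from_quat([x,y,z,w]).as_matrix(); T[:3,3]=s["tcp"]
    M=np.linalg.inv(T@s["hand_eye"]); s["R"],s["t"]=M[:3,:3],M[:3,3]; return s
E
python3 - <<'E'
from h import *
s=wcam(np.load("pics/w1.npz")); g=s["image"].max(2)
m=np.zeros(g.shape,np.uint8); m[105:175,415:487]=(g<45)[105:175,415:487]
C=max(cv2.findContours(m,0,2)[0],key=cv2.contourArea); ct,r=cv2.minEnclosingCircle(C); print(ct,r,ray(s,ct,112.5))
P=cloud(s); print("capz",P[140,453])
print("blank top",ray(s,(351,137),52),P[132,342])
E
```

```text
(453.0, 140.5) 26.53780746459961 [[ 600.07066294 -237.20622232  112.5       ]]
capz [ 599.62411457 -236.9488495   113.65781549]
blank top [[ 537.53984262 -242.95945163   52.        ]] [ 529.7144332  -240.11382378   52.39674419]
```

Emit:
step_arm(
  series=[
    {"xyz": [0.28, 0.38, 0], "rotation": [0, 0, 0]},
    {"xyz": [0.5565, 0.7525, 0], "rotation": [0, 0, 0]},
    {"xyz": [0.5565, 0.7525, 0.3], "rotation": [0, 0, 0]},
    {"xyz": [0.5565, 0.7525, 0.6], "rotation": [0, 0, 0]},
    {"xyz": [0.5565, 0.7525, 0.77], "rotation": [0, 0, 0]},
    {"xyz": [0.5565, 0.7525, 0.77], "rotation": [0, 0, 0]},
  ],
)

```text
time: 2.45
tcp_pos: [599.0, -238.1, 119.3]
tcp_rot: [-0.003, 0.657, 0.754, -0.001]
force: [0.2, -0.4, 0.4]
width: 0.6
gripper_force: 0.0
```

```bash
python3 -c "
from h import *
from cell import manip
o=manip.observe(); togo(o,(601,-237,88.5),1.716)"
```

```text
t 2.45 pos [ 599.  -238.1  119.3] yaw 1.709 z [-0.005  0.002 -1.   ] F [ 0.2 -0.4  0.4] w 0.6
shift [0.0059 0.019  0.2568] rot -0.0047
```

Emit:
step_arm(
  series=[
    {"xyz": [0.006, 0.016, 0.03], "rotation": [0, 0, 0]},
    {"xyz": [0.006, 0.016, 0.055], "rotation": [0, 0, 0]},
    {"xyz": [0.006, 0.016, 0.08], "rotation": [0, 0, 0]},
    {"xyz": [0.006, 0.016, 0.11], "rotation": [0, 0, 0]},
    {"xyz": [0.006, 0.016, 0.14], "rotation": [0, 0, 0]},
    {"xyz": [0.006, 0.016, 0.17], "rotation": [0, 0, 0]},
    {"xyz": [0.006, 0.016, 0.2], "rotation": [0, 0, 0]},
    {"xyz": [0.006, 0.016, 0.22], "rotation": [0, 0, 0]},
  ],
)

```text
time: 3.25
tcp_pos: [603.2, -236.8, 97.6]
tcp_rot: [0.001, 0.655, 0.755, 0.0]
force: [-3.7, -1.2, 10.7]
width: 0.5
gripper_force: 5.3
```

Emit:
step_arm(
  series=[
    {"xyz": [0, 0, 0.015], "rotation": [0, 0, 0]},
    {"xyz": [0, 0, 0.03], "rotation": [0, 0, 0]},
    {"xyz": [0, 0, 0.045], "rotation": [0, 0, 0]},
    {"xyz": [0, 0, 0.045], "rotation": [0, 0, 0]},
  ],
)

```text
time: 3.65
tcp_pos: [603.2, -236.8, 91.9]
tcp_rot: [0.001, 0.655, 0.755, -0.0]
force: [-2.5, -0.7, 8.5]
width: 0.6
gripper_force: 4.3
```

Emit:
step_arm(
  series=[
    {"xyz": [0, 0, 0.015], "rotation": [0, 0, 0]},
    {"xyz": [0, 0, 0.03], "rotation": [0, 0, 0]},
    {"xyz": [0, 0, 0.035], "rotation": [0, 0, 0]},
    {"xyz": [0, 0, 0.035], "rotation": [0, 0, 0]},
  ],
)

```text
time: 4.05
tcp_pos: [603.3, -236.8, 88.7]
tcp_rot: [0.001, 0.655, 0.755, 0.0]
force: [-6.3, 0.3, 18.4]
width: 0.3
gripper_force: 8.9
```

Emit:
step_arm(
  series=[
    {"xyz": [0, 0, 0.01], "rotation": [0, 0, 0]},
    {"xyz": [0, 0, 0.01], "rotation": [0, 0, 0]},
    {"xyz": [0, 0, 0.01], "rotation": [0, 0, 0]},
  ],
)

```text
time: 4.35
tcp_pos: [603.3, -236.9, 88.6]
tcp_rot: [0.002, 0.655, 0.755, 0.0]
force: [-9.9, 1.9, 27.2]
width: 0.6
gripper_force: 13.8
```

Emit:
step_arm(
  series=[
    {"xyz": [0, 0, -0.04], "rotation": [0, 0, 0]},
    {"xyz": [0, 0, -0.08], "rotation": [0, 0, 0]},
    {"xyz": [0, 0, -0.14], "rotation": [0, 0, 0]},
    {"xyz": [0, 0, -0.2], "rotation": [0, 0, 0]},
    {"xyz": [0, 0, -0.27], "rotation": [0, 0, 0]},
    {"xyz": [0, 0, -0.5], "rotation": [0, 0, 0]},
    {"xyz": [0.1, -0.3, -0.9], "rotation": [0, 0, 0]},
    {"xyz": [0.4, -0.8, -0.9], "rotation": [0, 0, 0]},
  ],
)

```text
time: 5.15
tcp_pos: [527.9, -213.6, 193.4]
tcp_rot: [0.003, 0.655, 0.755, 0.001]
force: [-0.6, -0.1, 0.2]
width: 0.6
gripper_force: 0.0
```

Emit:
step_arm(
  series=[
    {"xyz": [0.3, -0.2, 0], "rotation": [0, 0, 0]},
    {"xyz": [0.6, -0.2, 0], "rotation": [0, 0, 0]},
    {"xyz": [0.6, -0.2, 0], "rotation": [0, 0, 0]},
  ],
  claw=0.17,
)

```text
time: 5.45
tcp_pos: [491.1, -141.6, 190.9]
tcp_rot: [-0.0, 0.655, 0.756, 0.0]
force: [0.1, -1.0, -0.2]
width: 14.8
gripper_force: 0.0
```

```bash
python3 -c "
from h import *
from cell import manip
o=manip.observe(); togo(o,(484,-200,13),1.716)
s=manip.snapshot('top'); cv2.imwrite('pics/top1.png',s['image'][:,:,::-1]);np.savez('pics/top1.npz',**s)"
```

```text
t 5.45 pos [ 491.1 -141.6  190.9] yaw 1.714 z [ 0.  0. -1.] F [ 0.1 -1.  -0.2] w 14.8
shift [-0.4737 -0.1279  1.482 ] rot -0.0011
```

View pics/top1.png

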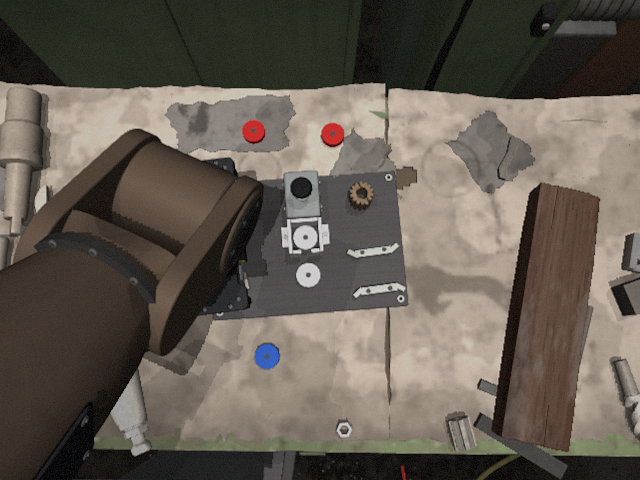

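The top view shows one blank out at (308,275), the plunger up again at (301,187), and the rails clear at (374,251) and (379,290). Next I'll measure the blank and the rails, using bright blobs cast onto z=24.

```bash
python3 - <<'E'
from h import *
s=dict(np.load("pics/top1.npz")); g=s["image"].max(2)
def blob(a,b,c,d,th):
    m=np.zeros(g.shape,np.uint8); m[b:d,a:c]=(g>th)[b:d,a:c]
    return max(cv2.findContours(m,0,2)[0],key=cv2.contourArea)[:,0]
c=blob(292,258,326,292,130); ct,r=cv2.minEnclosingCircle(c); B=ray(s,ct,24)[0]; print("blank",ct,r,B.round(1),"diam",2*r*np.linalg.norm(np.diff(ray(s,[ct,(ct[0]+1,ct[1])],24),axis=0)))
Q=[]
for b in((340,235,412,268),(340,275,412,305)):
    q=blob(*b,130); W=ray(s,q,24); 
    mid=W[(W[:,1]>W[:,1].min()+17)&(W[:,1]<W[:,1].max()-17)]
    l=cv2.fitLine(mid[:,:2].astype(np.float32),2,0,.01,.01).ravel(); Q.append(W[:,1].min()/2+W[:,1].max()/2)
    print("rail dir",np.arctan2(-l[0]*np.sign(l[1]),abs(l[1])).round(3),"mid",l[2:],"y-range",W[:,1].min(),W[:,1].max(),"width",np.ptp(mid@np.r_[abs(l[1]),-l[0]*np.sign(l[1]),0]))
E
```

```text
blank (307.875, 274.75) 12.250738143920898 [ 479.3 -247.8   24. ] diam 39.820215154227725
rail dir 0.119 mid [ 519.4116 -352.8493] y-range -394.76015948775733 -311.14156139976035 width 13.210533190739568
rail dir 0.194 mid [ 459.3598 -368.6108] y-range -405.43748997247496 -321.26293742174744 width 13.729073910687646
```

```bash
python3 -c "
from h import *
from cell import manip
o=manip.observe(); togo(o,(472,-199,14),1.723)
s=dict(np.load('pics/top0.npz')); print('nut',ray(s,(239,281),28))"
```

```text
t 5.5 pos [ 492.1 -143.2  190.8] yaw 1.714 z [ 0.001 -0.    -1.   ] F [ 0.4 -0.3  0.2] w 15.2
shift [-0.4357 -0.2339  1.4735] rot -0.0055
nut [[ 467.15619593 -136.84456878   28.        ]]
```

Emit:
step_arm(
  series=[
    {"xyz": [-0.2, -0.1, 0], "rotation": [0, 0, 0]},
    {"xyz": [-0.436, -0.234, 0], "rotation": [0, 0, -0.0055]},
    {"xyz": [-0.436, -0.234, 0.35], "rotation": [0, 0, -0.0055]},
    {"xyz": [-0.436, -0.234, 0.7], "rotation": [0, 0, -0.0055]},
    {"xyz": [-0.436, -0.234, 1], "rotation": [0, 0, -0.0055]},
    {"xyz": [-0.436, -0.234, 1], "rotation": [0, 0, -0.0055]},
    {"xyz": [-0.436, -0.234, 1], "rotation": [0, 0, -0.0055]},
  ],
)

```text
time: 6.2
tcp_pos: [472.4, -200.9, 70.3]
tcp_rot: [-0.0, 0.652, 0.758, -0.0]
force: [-0.9, -0.3, 0.5]
width: 16.3
gripper_force: 0.0
```

```bash
python3 -c "
from h import *
from cell import manip
o=manip.observe(); togo(o,(472,-199,14),1.723)"
```

```text
t 6.2 pos [ 472.4 -200.9   70.3] yaw 1.721 z [-0.001  0.    -1.   ] F [-0.9 -0.3  0.5] w 16.3
shift [ 1.550e-02 -4.000e-04  4.689e-01] rot -0.0014
```

Emit:
step_arm(
  series=[
    {"xyz": [0.015, 0, 0.16], "rotation": [0, 0, 0]},
    {"xyz": [0.015, 0, 0.32], "rotation": [0, 0, 0]},
    {"xyz": [0.015, 0, 0.42], "rotation": [0, 0, 0]},
    {"xyz": [0.015, 0, 0.465], "rotation": [0, 0, 0]},
    {"xyz": [0.015, 0, 0.465], "rotation": [0, 0, 0]},
  ],
)

```text
time: 6.7
tcp_pos: [472.0, -198.7, 14.6]
tcp_rot: [0.0, 0.652, 0.758, 0.0]
force: [-0.4, 0.6, -0.6]
width: 16.2
gripper_force: 0.0
```

```bash
python3 -c "
from h import *
from cell import manip
o=manip.observe(); togo(o,(476.4,-275.7,14)); togo(o,(484.9,-331.1,14))"
```

```text
t 6.7 pos [ 472.  -198.7   14.6] yaw 1.721 z [ 0. -0. -1.] F [-0.4  0.6 -0.6] w 16.2
shift [-0.64   -0.0601  0.0049] rot None
t 6.7 pos [ 472.  -198.7   14.6] yaw 1.721 z [ 0. -0. -1.] F [-0.4  0.6 -0.6] w 16.2
shift [-1.1071 -0.0592  0.0051] rot None
```

Emit:
step_arm(
  series=[
    {"xyz": [-0.1, 0, 0.004], "rotation": [0, 0, 0]},
    {"xyz": [-0.15, 0, 0.004], "rotation": [0, 0, 0]},
    {"xyz": [-0.19, 0, 0.004], "rotation": [0, 0, 0]},
    {"xyz": [-0.25, -0.008, 0.004], "rotation": [0, 0, 0]},
    {"xyz": [-0.32, -0.016, 0.004], "rotation": [0, 0, 0]},
    {"xyz": [-0.4, -0.026, 0.004], "rotation": [0, 0, 0]},
    {"xyz": [-0.48, -0.037, 0.004], "rotation": [0, 0, 0]},
    {"xyz": [-0.55, -0.048, 0.004], "rotation": [0, 0, 0]},
  ],
)

```text
time: 7.5
tcp_pos: [475.9, -265.6, 13.7]
tcp_rot: [0.0, 0.652, 0.758, -0.0]
force: [-0.2, 0.8, 0.8]
width: 16.3
gripper_force: 0.4
```

```bash
python3 - <<'E'
from h import *
from cell import manip
o=manip.observe(); togo(o,(476.4,-275.7,14)); togo(o,(484.9,-331.1,14))
s=manip.snapshot('top'); np.savez('pics/top2.npz',**s)
cv2.imwrite('pics/top2.png',cv2.resize(s['image'][220:320,230:420,::-1],None,fx=4,fy=4))
E
```

```text
t 7.5 pos [ 475.9 -265.6   13.7] yaw 1.721 z [ 0. -0. -1.] F [-0.2  0.8  0.8] w 16.3
shift [-0.0841 -0.0086 -0.0029] rot None
t 7.5 pos [ 475.9 -265.6   13.7] yaw 1.721 z [ 0. -0. -1.] F [-0.2  0.8  0.8] w 16.3
shift [-0.5511 -0.0076 -0.0028] rot None
```

View pics/top2.png

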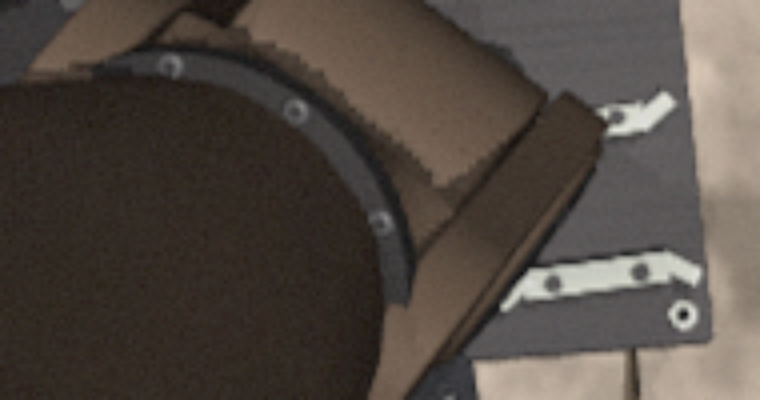

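The blank is hidden under the wrist, with only the rail far ends visible at (620,120) and (650,270). The 0.8 N reaction fits a disc being pushed, so I'll continue and watch the force.

Emit:
step_arm(
  series=[
    {"xyz": [-0.05, -0.007, 0], "rotation": [0, 0, 0]},
    {"xyz": [-0.1, -0.008, 0], "rotation": [0, 0, 0]},
    {"xyz": [-0.16, -0.008, 0], "rotation": [0, 0, 0]},
    {"xyz": [-0.22, -0.008, 0], "rotation": [0, 0, 0]},
    {"xyz": [-0.28, -0.008, 0], "rotation": [0, 0, 0]},
    {"xyz": [-0.28, -0.008, 0], "rotation": [0, 0, 0]},
  ],
)

```text
time: 8.15
tcp_pos: [480.2, -298.9, 13.7]
tcp_rot: [0.0, 0.652, 0.758, -0.0]
force: [0.2, -0.7, -0.2]
width: 16.2
gripper_force: 0.0
```

Emit:
step_arm(
  series=[
    {"xyz": [-0.05, 0, 0], "rotation": [0, 0, 0]},
    {"xyz": [-0.1, 0, 0], "rotation": [0, 0, 0]},
    {"xyz": [-0.15, 0, 0], "rotation": [0, 0, 0]},
    {"xyz": [-0.2, 0, 0], "rotation": [0, 0, 0]},
    {"xyz": [-0.24, 0, 0], "rotation": [0, 0, 0]},
    {"xyz": [-0.27, 0, 0], "rotation": [0, 0, 0]},
    {"xyz": [-0.27, 0, 0], "rotation": [0, 0, 0]},
  ],
)

```text
time: 8.85
tcp_pos: [484.9, -330.5, 13.6]
tcp_rot: [0.0, 0.652, 0.758, -0.0]
force: [-0.3, 0.6, 0.3]
width: 16.1
gripper_force: 0.0
```

Emit:
step_arm(
  series=[
    {"xyz": [0.1, 0, 0], "rotation": [0, 0, 0]},
    {"xyz": [0.2, 0, 0], "rotation": [0, 0, 0]},
    {"xyz": [0.22, 0, -0.4], "rotation": [0, 0, 0]},
    {"xyz": [0.22, 0, -0.8], "rotation": [0, 0, 0]},
    {"xyz": [0.22, 0, -1], "rotation": [0, 0, 0]},
    {"xyz": [0.6, -0.2, -1], "rotation": [0, 0, 0]},
    {"xyz": [0.95, -0.2, -1], "rotation": [0, 0, 0]},
    {"xyz": [0.95, -0.2, -1], "rotation": [0, 0, 0]},
  ],
)

```text
time: 9.65
tcp_pos: [441.8, -215.9, 133.9]
tcp_rot: [-0.001, 0.651, 0.759, 0.0]
force: [-0.6, 0.1, -0.1]
width: 16.4
gripper_force: 0.0
```

Emit:
step_arm(
  series=[
    {"xyz": [0.3, 0, -0.3], "rotation": [0, 0, 0]},
    {"xyz": [0.6, 0, -0.4], "rotation": [0, 0, 0]},
    {"xyz": [0.6, 0, -0.4], "rotation": [0, 0, 0]},
  ],
)

```text
time: 9.95
tcp_pos: [432.6, -146.4, 183.2]
tcp_rot: [0.001, 0.651, 0.759, 0.0]
force: [-0.9, -0.0, 0.1]
width: 16.0
gripper_force: 0.0
```

```bash
python3 - <<'E'
from h import *
from cell import manip
togo(manip.observe(),(484,-331,14))
s=manip.snapshot('top'); np.savez('pics/top3.npz',**s)
cv2.imwrite('pics/top3.png',cv2.resize(s['image'][160:330,195:425,::-1],None,fx=3.4,fy=3.4))
E
```

```text
t 9.95 pos [ 432.6 -146.4  183.2] yaw 1.724 z [ 0.002 -0.001 -1.   ] F [-0.9 -0.   0.1] w 16.0
shift [-1.5843  0.186   1.4118] rot None
```

View pics/top3.png

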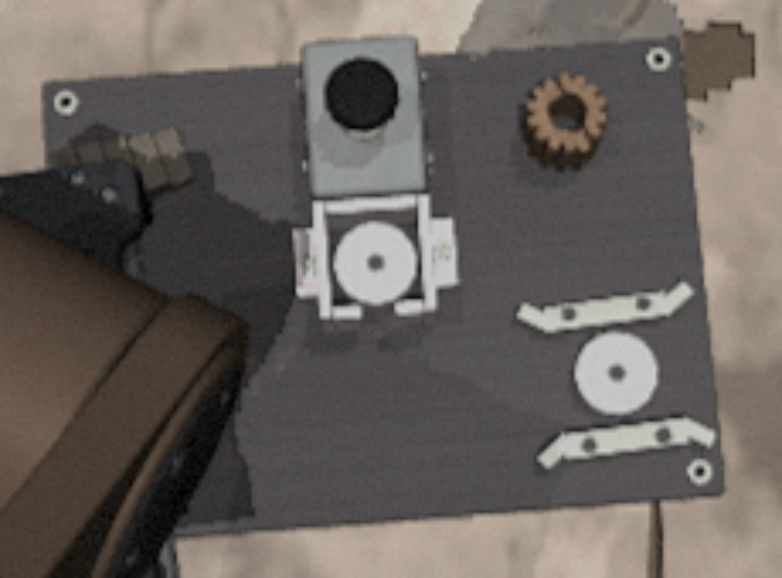

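The blank lies at crop (616,372), and the midpoint of the rails is about (616,374), so it is centred in the lane. The plunger is up, the other blanks are in the magazine, and the arm is clear of everything.

```bash
python3 -c "
from cell import manip
print(manip.close_job())"
```

```text
the job is handed in; nothing more can be done
None
```

The job is handed in at about 10 s of the 48 s: one full press fed one blank, which now lies centred between the guide rails in the last top picture. The tee nut was hidden behind the arm there, so I couldn't confirm it by eye, though by my measurements the fingers stayed clear of it.

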